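Pin the tape roll on its axle

TASK

The roll of masking tape has crept out along the axle of the tape stand. Push it fully home again, then take the hitch pin with the wire loop from the pin rack, push it down through the cross hole in the axle until its collar rests on the axle, with the loop towards the axle's free end, and swing the sprung loop down over the axle end until it snaps shut. Leave the plain pin in the rack.

Things in the scene. Friction and masses are not known exactly. Their poses are not given: they have to be found in the camera images.
- cross_hole (a point): Centre of the upper mouth of the vertical cross hole near the free end of the tape stand's axle, 96 mm above the table. Stand axes: x along the axle from its free end towards the stand's upright, z up. Round through hole, 9.5 mm in diameter, in a bright steel tongue 22 mm wide and 22 mm deep whose end face is 16 mm from the hole's centre (towards -x).
- tape_roll (a joint): How far the masking-tape roll has slid out along the axle, in m: 0 = fully home, up to 0.045 towards the free end (over the cross hole). It slides with about 2 N of friction and stays where it is left.
- roll_face (a point): Point at the top of the cream tape roll's outer face (towards the axle's free end), 44 mm above the axle's centre line; stand axes. Roll: 102 mm in diameter, 25 mm wide; the tape ring spans 39 to 51 mm from the axle. A grey hub sleeve 40 mm in diameter (top 105 mm above the table) stands 14 mm out of this face. At home the face is 24 mm behind the hole's centre.
- pin_grip (a point): On the hitch pin's flat head, 38 mm above its collar's underside. Pin axes: z up along the pin; the loop points to -x. The head is a dark steel tab, 12 mm thick (along y), 18 mm wide (along x), its top 10 mm above this point; grip it across y, above the loop's arms. The pin (about 85 g) stands upright in a bore of the pin rack, its collar on the rack's top, and can turn about z.
- pin_seat (a point): Underside of the hitch pin's collar, on its axis; pin axes. It meets cross_hole when the pin is fully in. Collar 15 mm in diameter, 4 mm high; below it a round leg 8 mm in diameter and 42 mm long, its last 5 mm tapered.
- hitch_loop (a joint): Angle of the hitch pin's sprung wire loop, rad: 0 = open, pointing 35 degrees above level; grows as it swings down; 2.0 = shut, 80 degrees below level. Over-centre spring: it springs back open below about 1.0 and snaps shut beyond; pushing it over takes 1 to 2 N at its bar. Its hinge runs along the pin's y, 8 mm above the collar's underside.
- loop_bar (a point): Middle of the loop's outer cross bar, 42 mm from its hinge. Wire 4.4 mm thick, inside width between the two arms 26 mm.
- plain_head (a point): Middle of the round head (18 mm diameter, top 34 mm above the rack) of the plain pin without a loop, which stands in another bore of the rack and stays there.
- pin_rack: Fixed wooden rack 158 x 50 x 56 mm, origin under its centre, z up; three bores in a row along its x, 56 mm apart (the middle one at the centre), 10.5 mm wide and 48 mm deep.
- tape_stand: Fixed stand, origin on the table straight below the cross hole, same axes. Grey base plate 118 x 100 x 10 mm, from x = -12 to +106 mm; upright 110 mm high behind the roll, at x = 66 to 78 mm. The level axle's centre line is 85 mm above the table.
Not all that is in view belongs to the job. What is shaped like the part that bears pin_grip but turquoise is not meant.

How it is judged:
By the outcome, as a careful person would: the job done as asked, in the order asked, and still so for the second after the job is handed in, with the robot touching nothing.
It also fails if it takes over 64 s, if anything falls off the work surface, if the arm or the gripper's body presses on something with over 40 N, if the wrist force passes 120 N, or if a joint passes its speed limit or range.

ROBOT

A 6-joint arm with a two-finger parallel gripper is mounted at the origin on a cart in front of the work surface, level with it; the furniture and walls round the work are solid. World frame = base frame: x ahead of the robot, y to its left, z up, the work surface at z = 0. Lengths are in m, angles in rad, forces in N, time in s.
With the tool pointing down it reaches from about 0.275 to 0.725 m from the base axis. Payload 15.9 kg.
Tool frame: the origin (TCP) lies at the very end of the fingers, on their centre line; the grasp point (between the pads) lies 19 mm behind it; y points along the fingers, x is the direction in which the jaws open and shut, and the axes are right-handed (so a half turn about y gives the same grasp; the last joint's range is limited). The gripper opens to 85 mm and grips with 20 to 120 N. Pads are 22 mm wide; open, the fingers measure 114 mm over their backs; the gripper's body (76 mm by 85 mm) begins 54 mm behind the grasp point. The pads swing forward as they close: fully open they stand 13 mm farther back than shut.
Start: joints at [1.296, 0.213, -0.034, 1.323, 0, 1.571], TCP at [0.136, 0.481, 0.211] pointing down, gripper open.
Joint ranges: [-2.98, 2.98], [-0.74, 1.72], [-1.14, 1.35], [-2.1, 2.04], [-1.57, 1.44], [-3.14, 3.14]. Speed limits (rad/s): [1.89, 1.89, 2.39, 2.57, 3.14, 3.14].

INTERFACE

Orientations are given as a unit quaternion [x, y, z, w].
In Python, from workcell import manip, viewer gives the robot as it stands. The module is installed in compiled form; this text tells all that it offers. Calls block until the motion is done:
- manip.move_pose(position, orientation): joint-space move of the TCP to a pose.
- manip.movel(position, velocity=0.15, rotation=None, force_limit=None): straight line of the TCP; rotation=None keeps the orientation; velocity is the mean speed in m/s. With force_limit (N) it stops when the force on the tool has changed by that much, and returns True; else False.
- manip.move_joints(angles): joint-space move.
- manip.move_gripper(opening, f_grip=None): opening from 0.0 (shut) to 1.0 (fully open); f_grip is the grip in N (None keeps the last); returns when the fingers have stopped.
- manip.sleep(seconds).
- manip.ik(position, orientation): joint angles nearest the present ones, or None.
- viewer.read_camera(name): name is "scene" or "top"; returns the picture (400x640x3 uint8, blue, green, red); there is no depth.
- viewer.camera_model(name): a dict with "fov_y" (degrees; the focal length in pixels is half the picture's height over the tangent of half this angle, whatever the lens; pixels are square), "cx", "cy" (the principal point, pixels), "R" (3x3) and "t" (3): a world point X has camera coordinates R X + t. Camera axes: x right, y down, z forward; pixel columns grow to the right and rows downward; lengths in m; the calibration is good to about 2 mm. A picture is of the moment at which its call begins. camera_model takes no time and is no camera call.
A pose or a line that the arm cannot do raises manip.IKError and nothing moves.
- manip.sign_off(): hands the job in, once; it reports no verdict.
Readings, each from a call of its own:
- manip.get_clock(): time.
- manip.get_joint_pos(): joint angles.
- manip.get_joint_vel(): joint speeds.
- manip.get_tau(): joint torques, N m.
- manip.get_tcp_pos(): TCP position.
- manip.get_tool_rot(): TCP orientation.
- manip.get_wrist_force(): force on the tool from outside, world axes, zero at the start.
- manip.get_wrist_torque(): the same for the moment, N m.
- manip.get_finger_gap(): opening from 0.0 (shut) to 1.0 (fully open).
Only numpy, scipy, OpenCV 4.12 (cv2) and the standard library are available. Lean on these libraries where they do the work, as an engineer would, in place of code of your own. Each camera call takes 0.05 s, during which the arm holds its last target. There are 200 camera calls.

## Working session

There is one attempt and no reset: what is moved stays moved. The work goes in short steps, each a Python script; the robot and the scene stay as the last script left them, time stands still between calls to the robot, and variables do not carry over. Pictures are saved under pics/ and viewed, about 8 in all and at most 12, crops included, and the job is handed in when it is done.

```bash
mkdir -p pics; python3 - <<'E'
from workcell import manip, viewer
import cv2
for n in("scene","top"):
    im=viewer.read_camera(n); cv2.imwrite(f"pics/{n}0.png",im); m=viewer.camera_model(n); print(n,m)
print(manip.get_tool_rot(),manip.get_clock(),manip.get_tcp_pos())
E
```

```text
scene {'fov_y': 53.60860389164924, 'cx': 320.3589139609223, 'cy': 195.82703743415976, 'R': array([[-0.66065036, -0.75061348, -0.01097747],
       [-0.46870261,  0.42386173, -0.775022  ],
       [ 0.5863949 , -0.50687339, -0.6318389 ]]), 't': array([0.3378226 , 0.3260371 , 0.63485932])}
top {'fov_y': 43.10887687697205, 'cx': 314.2027962299298, 'cy': 193.21664396308145, 'R': array([[ 0.02006681, -0.99960378,  0.01973846],
       [-0.99099029, -0.022501  , -0.13203008],
       [ 0.13242191, -0.0169112 , -0.99104917]]), 't': array([-0.00958439,  0.52191059,  1.37101496])}
[ 0.56399496  0.42651191 -0.42708751 -0.56355438] 0.1 [0.13558759 0.48091579 0.2105636 ]
```

View pics/scene0.png

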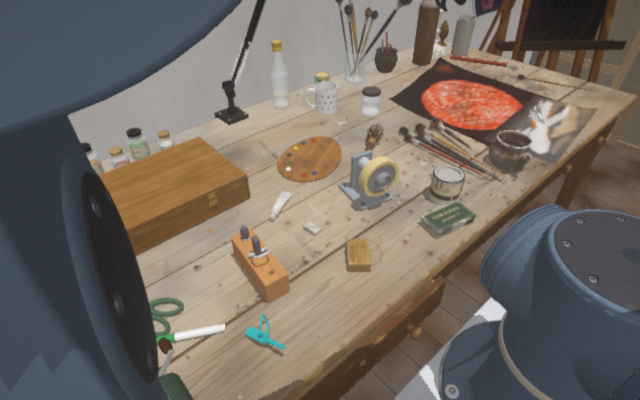

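View pics/top0.png

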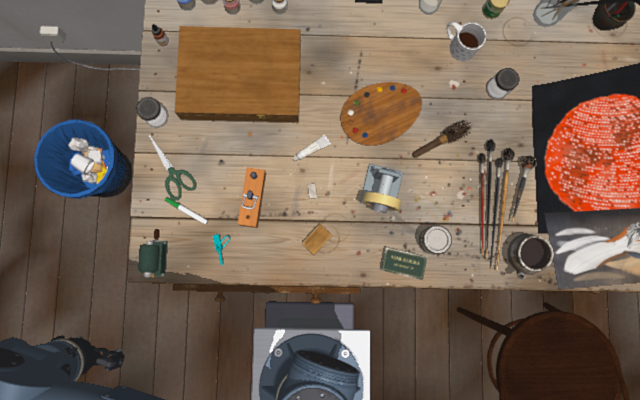

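Scene: rack (260,262) with plain pin (244,232) and wire-loop pin (257,247). The tape stand is at (370,183), and a turquoise look-alike lies at (265,337). Top view: rack (251,197), stand (380,188). Next I'll enlarge both.

```bash
python3 - <<'E'
import cv2,numpy as np
s=cv2.imread("pics/scene0.png");t=cv2.imread("pics/top0.png")
def c(im,x,y,w,h,k): 
    return cv2.resize(im[y:y+h,x:x+w],(w*k,h*k),interpolation=cv2.INTER_CUBIC)
a=np.hstack([c(s,220,220,80,60,5),c(s,330,145,80,60,5)])
b=np.hstack([c(t,225,160,50,37*2//2,8)[:300],c(t,355,157,50,37,8)[:300]])
b=np.hstack([cv2.resize(t[160:235,200:300],(400,300),interpolation=2),cv2.resize(t[150:225,330:430],(400,300),interpolation=2)])
cv2.imwrite("pics/crop1.png",np.vstack([a,b]))
E
```

```text
(no output)
```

View pics/crop1.png

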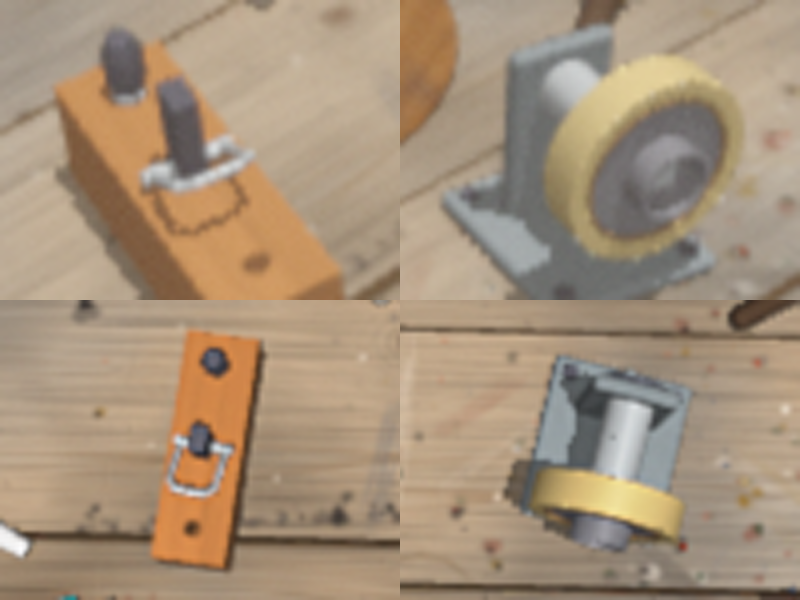

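Rack candidates: the pin at scene (257,247) / top (250,193) has a flat dark tab and a wire loop, so it is the hitch pin. The round head at scene (244,232) / top (254,175) is the plain pin. The turquoise one on the table is a decoy. The loop and the axle's free end both point roughly to world -x.

```bash
cat > h.py <<'E'
from workcell import manip, viewer
import numpy as np, cv2
from scipy.optimize import least_squares
from scipy.spatial.transform import Rotation as Ro
M={n:viewer.camera_model(n) for n in("scene","top")}
def proj(n,X):
    m=M[n]; f=200/np.tan(np.radians(m["fov_y"]/2)); c=np.asarray(m["R"])@X+m["t"]
    return np.array([m["cx"],m["cy"]])+f*c[:2]/c[2]
def back(n,u,z):
    m=M[n]; f=200/np.tan(np.radians(m["fov_y"]/2)); R=np.asarray(m["R"])
    d=R.T@np.array([(u[0]-m["cx"])/f,(u[1]-m["cy"])/f,1]); o=-R.T@m["t"]
    return o+d*(z-o[2])/d[2]
def rz(a): return Ro.from_euler('z',a).as_matrix()
def w(p,L): return np.array([p[0],p[1],0])+rz(p[2])@np.array(L)
def rot(a): # tool y down, tool x (jaw) along world angle a
    X=np.array([np.cos(a),np.sin(a),0]);Y=np.array([0,0,-1.]);
    return Ro.from_matrix(np.stack([X,Y,np.cross(X,Y)],1)).as_quat()
E
python3 - <<'E'
from h import *
def fit(obs,p0):
    r=lambda p:np.concatenate([proj(n,w(p,[l(p) if callable(l) else l for l in L]))-u for n,L,u in obs])
    s=least_squares(r,p0,loss='soft_l1'); print(s.x.round(4),r(s.x).reshape(-1,2).round(1).tolist()); return s.x
def T(x,y): return (330+(x-400)/4,150+(y-300)/4)
def S(x,y): return (330+(x-400)/5,145+y/5)
m=.001
p=fit([("top",[.106,.05,.01],T(560,357)),("top",[.106,-.05,.01],T(692,390)),("scene",[.106,.05,.01],S(445,203)),("scene",[-.012,-.05,.01],S(712,265)),
 ("scene",[lambda p:.024-p[3]-.014,0,.085],S(672,182)),("top",[lambda p:.024-p[3]-.014,0,.105],T(603,520))],[.4,-.1,0,.02])
print(w(p,[0,0,.096]))
def T(x,y): return (200+x/4,160+(y-300)/4)
def S(x,y): return (220+x/5,220+y/5)
# rack x towards plain pin
q=fit([("top",[.079,.025,.056],T(188,331)),("top",[.079,-.025,.056],T(260,341)),("top",[-.079,-.025,.056],T(228,568)),("top",[-.079,.025,.056],T(153,556)),
 ("top",[-.056,0,.056],T(192,527)),("top",[0,0,.104],T(200,434)),("scene",[-.056,0,.056],S(257,263)),("scene",[.079,.025,.056],S(60,90)),("scene",[0,0,.104],S(174,86))],[.4,.2,0])
print(w(q,[0,0,0]))
A=back("top",T(175,442),.065);B=back("top",T(231,448),.065);print("hinge ends",A,B,np.degrees(np.arctan2(*(B-A)[[0,1]])))
for h in ((-35),): 
    C=back("top",T(194,492),.064+.042*np.sin(.61)); print("bar",C)
print(manip.get_tool_rot(), Ro.from_quat(manip.get_tool_rot()).as_matrix().round(2))
E
```

```text
[ 0.4975 -0.1772 -0.2407  0.0294] [[-0.9, -0.0], [0.1, 0.7], [-0.6, -2.4], [2.5, -1.5], [-1.4, -1.1], [-0.2, 2.5]]
[ 0.4974545  -0.17717884  0.096     ]
[ 0.5053  0.1727 -0.1212] [[-0.0, -0.5], [0.0, -0.4], [-1.0, -0.1], [-0.5, 0.2], [0.2, 0.4], [-0.4, 1.1], [0.5, -0.9], [-1.0, -1.4], [1.1, 0.2]]
[0.50529923 0.17266963 0.        ]
hinge ends [0.50738424 0.19266164 0.065     ] [0.50414716 0.15470952 0.065     ] -175.12483851253978
bar [0.471353   0.17598142 0.08806043]
[ 0.56399496  0.42651191 -0.42708751 -0.56355438] [[ 0.27 -0.   -0.96]
 [ 0.96 -0.    0.27]
 [-0.   -1.   -0.  ]]
```

```bash
python3 - <<'E'
from h import *
p=[.4975,-.1772,-.2407]; q=rot(p[2]+np.pi/2)
manip.move_gripper(0.0,40)
manip.move_pose(w(p,[-.05,0,.20]),q)
manip.movel(w(p,[-.05,0,.119]))
print(manip.get_wrist_force(),manip.get_tcp_pos()-w(p,[-.05,0,.119]))
print(manip.movel(w(p,[.03,0,.119]),0.05,force_limit=9))
T=manip.get_tcp_pos(); print(rz(p[2]).T@(T-w(p,[0,0,0])),manip.get_wrist_force())
manip.movel(w(p,[-.04,0,.119]));manip.movel(w(p,[-.04,0,.20]))
manip.move_gripper(0.6)
manip.move_pose([.35,.25,.25],rot(1.48))
print(manip.get_clock())
s=viewer.read_camera("scene");t=viewer.read_camera("top")
cv2.imwrite("pics/s1.png",s);cv2.imwrite("pics/t1.png",t)
g=lambda im,x,y:cv2.resize(im[y:y+50,x:x+66],(396,300),interpolation=2)
cv2.imwrite("pics/c2.png",np.vstack([np.hstack([g(s,345,155),g(t,345,165)]),np.hstack([g(s,230,220),g(t,220,170)])]))
E
```

```text
[0.4923046  0.28300696 0.96149394] [3.91047676e-04 3.43035627e-05 7.10522440e-04]
False
[ 2.98341021e-02 -4.03107845e-05  1.19068497e-01] [ 0.60128491 -0.44177441  0.09991423]
9.3
```

View pics/c2.png

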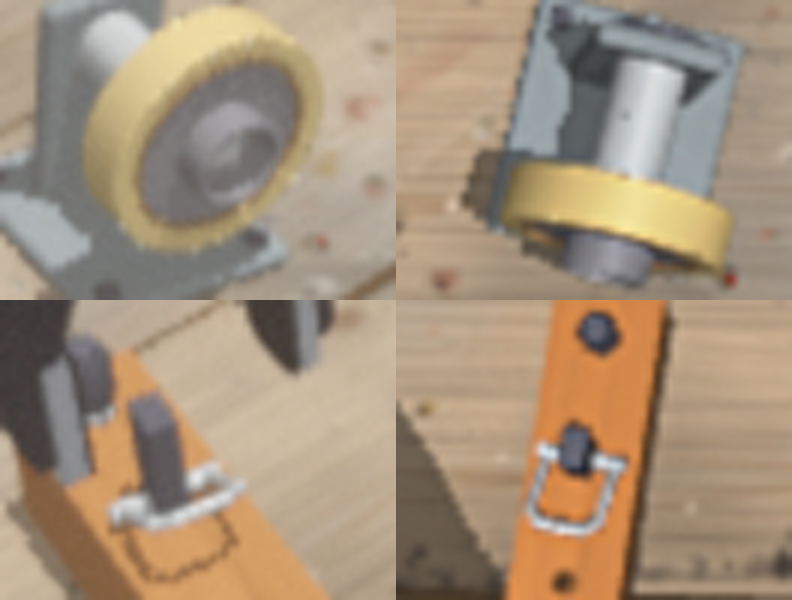

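The roll did not move: the tips met nothing, so the stand estimate must be off. I'll re-measure the stand and check the calibration against the gripper.

```bash
python3 - <<'E'
from h import *
p=[.4975,-.1772,-.2407]
T=lambda x,y:(345+(x-396)/6,165+y/6); S=lambda x,y:(345+x/6,155+y/6)
print("tcp",manip.get_tcp_pos(),proj("top",manip.get_tcp_pos()),proj("scene",manip.get_tcp_pos()))
for n,u,z in [("rollfront top",T(620,215),.136),("roll back top",T(618,165),.136),("hub end",T(605,255),.105),("base back L",T(545,0),.01),("base back R",T(742,45),.01),("axle back",T(650,60),.105),("upright R",T(722,62),.11),("upright L",T(600,27),.11)]:
    X=back("top",u,z); print(n,X.round(4),(rz(p[2]).T@(X-w(p,[0,0,0]))).round(4), proj("scene",X).round(1))
t=cv2.imread("pics/t1.png"); s=cv2.imread("pics/s1.png")
c=lambda im,x,y,col:cv2.circle(im,(round(float(x)*4),round(float(y)*4)),3,col,-1)
t=cv2.resize(t[140:240,190:420],None,fx=4,fy=4)if 0 else t
def draw(im,n,x0,y0,wd,ht,k):
    o=cv2.resize(im[y0:y0+ht,x0:x0+wd],None,fx=k,fy=k,interpolation=2)
    def pt(X): return tuple(int(round(v)) for v in ((proj(n,X)-[x0,y0]+.5)*k))
    for z in(0,.01):
        cs=[w(p,[a,b,z]) for a,b in((-.012,-.05),(-.012,.05),(.106,.05),(.106,-.05))]
        for i in range(4): cv2.line(o,pt(cs[i]),pt(cs[(i+1)%4]),(0,0,255),1)
    cs=[w(p,[a,0,.085]) for a in(-.016,.066)]; cv2.line(o,pt(cs[0]),pt(cs[1]),(255,0,0),1)
    pts=[w(p,[-.005,.051*np.cos(a),.085+.051*np.sin(a)]) for a in np.linspace(0,6.28,40)]
    for a,b in zip(pts,pts[1:]): cv2.line(o,pt(a),pt(b),(0,255,0),1)
    return o
cv2.imwrite("pics/c3.png",np.hstack([draw(s,"scene",330,140,80,80,5),draw(t,"top",345,150,80,80,5)]))
E
```

```text
tcp [0.35045223 0.24938023 0.24985015] [206.95179557 252.30063242] [260.82300982 248.39238181]
rollfront top [ 0.4927 -0.1726  0.136 ] [-0.0058  0.0033  0.136 ] [380.4 160.1]
roll back top [ 0.5143 -0.1717  0.136 ] [0.015  0.0094 0.136 ] [373.3 156.5]
hub end [ 0.4786 -0.1708  0.105 ] [-0.0199  0.0017  0.105 ] [383.3 173.8]
base back L [ 0.6101 -0.1559  0.01  ] [0.1043 0.0475 0.01  ] [339.6 183.3]
base back R [ 0.5906 -0.2498  0.01  ] [ 0.1077 -0.0484  0.01  ] [368.9 172.7]
axle back [ 0.5658 -0.1905  0.105 ] [0.0695 0.0034 0.105 ] [362.4 155.6]
upright R [ 0.5648 -0.2216  0.11  ] [ 0.0759 -0.027   0.11  ] [371.3 149.6]
upright L [ 0.5792 -0.1675  0.11  ] [0.0771 0.0289 0.11  ] [352.2 155.2]
```

View pics/c3.png

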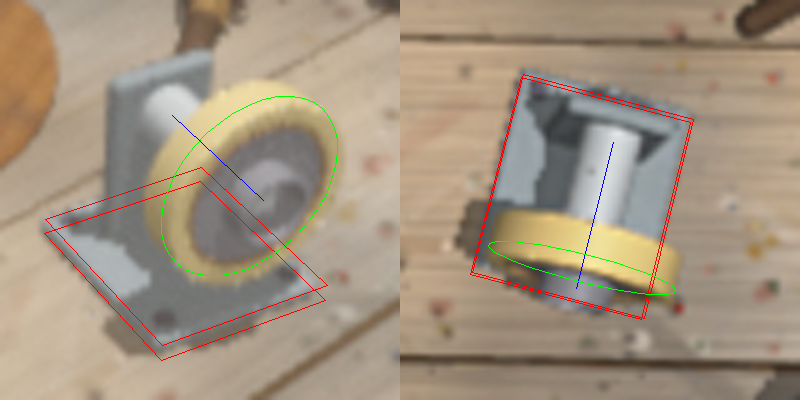

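The overlay agrees with the stand pose to a few mm, so something else is wrong, maybe the gripper's state. I'll push again, log the state and take a picture at the end of the push.

```bash
python3 - <<'E'
from h import *
p=[.4975,-.1772,-.2407]; q=rot(p[2]+np.pi/2)
print(manip.get_finger_gap()); manip.move_gripper(0.0,40); print(manip.get_finger_gap())
manip.move_pose(w(p,[-.05,0,.15]),q)
manip.movel(w(p,[-.05,0,.119]))
print(manip.get_finger_gap(),manip.get_tcp_pos())
print(manip.movel(w(p,[-.005,0,.119]),0.05,force_limit=9))
print(manip.get_wrist_force(),manip.get_clock(),manip.get_tcp_pos())
s=viewer.read_camera("scene");t=viewer.read_camera("top")
g=lambda im,x,y:cv2.resize(im[y:y+100,x:x+100],(400,400),interpolation=2)
cv2.imwrite("pics/c4.png",np.hstack([g(s,320,110),g(t,330,130)]))
print(proj("scene",manip.get_tcp_pos()),proj("top",manip.get_tcp_pos()))
E
```

```text
0.5998609554520853
0.0017019875412656756
-0.0043652908500652465 [ 0.44882406 -0.16453719  0.11917094]
False
[ 0.03538481 -0.14830742  0.19979958] 12.95 [ 0.49239942 -0.17596035  0.11897323]
[380.85312271 165.59073742] [382.62112856 201.71391114]
```

View pics/c4.png

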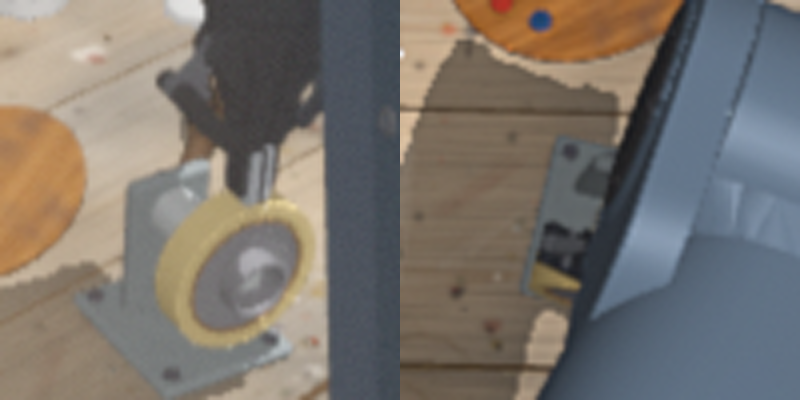

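```bash
python3 - <<'E'
from h import *
s=viewer.read_camera("scene");cv2.imwrite("pics/s2.png",s)
cv2.imwrite("pics/c5.png",cv2.resize(s[130:190,350:430],(800,600),interpolation=2))
E
```

```text
(no output)
```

View pics/c5.png

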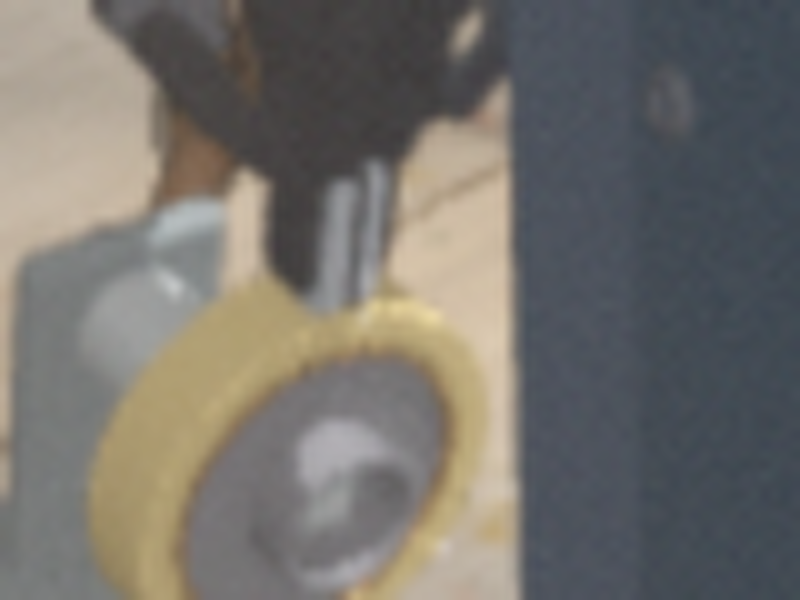

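The fingertips at (382,160) hover over the cream's top edge and are not in front of the face. So either they sit higher than assumed, or the stand is nearer. A gentle downward probe onto the roll will settle the height.

```bash
python3 - <<'E'
from h import *
p=[.4975,-.1772,-.2407]
print(manip.movel(w(p,[-.005,0,.09]),0.04,force_limit=4), manip.get_tcp_pos(),manip.get_wrist_force())
Z=manip.get_tcp_pos()[2]
manip.movel(w(p,[-.005,0,Z+.012]),.1)
for dz in (0,.004,.008,.012,.016,.02): print(dz,proj("scene",w(p,[-.005,0,.119+dz])))
print(manip.get_clock())
E
```

```text
True [ 0.49342406 -0.17626523  0.11402557] [ 2.09544358 -0.661776    4.48781893]
0 [380.79287123 165.56159334]
0.004 [380.93759969 164.167633  ]
0.008 [381.08311248 162.76611829]
0.012 [381.229416   161.35698763]
0.016 [381.37651672 159.94017877]
0.02 [381.52442116 158.51562879]
13.7083
```

```bash
python3 - <<'E'
from h import *
p=[.4975,-.1772,-.2407]
loc=lambda: (rz(p[2]).T@(manip.get_tcp_pos()-w(p,[0,0,0]))).round(4)
z=manip.get_tcp_pos()[2]
manip.movel(w(p,[-.06,0,z]),.2); manip.movel(w(p,[-.06,0,.1]))
x=-.06
for x in np.arange(-.03,.036,.006):
    r=manip.movel(w(p,[x,0,.1]),.06,force_limit=10); print(r,loc(),manip.get_wrist_force().round(1))
    if r: break
s=viewer.read_camera("scene");cv2.imwrite("pics/s3.png",s);print(manip.get_clock())
cv2.imwrite("pics/c6.png",cv2.resize(s[130:205,330:430],(800,600),interpolation=2))
E
```

```text
False [-0.0301  0.      0.0998] [-0.5 -0.1 -0.3]
False [-0.0238 -0.      0.1   ] [-0.3 -0.3  0. ]
False [-0.0177 -0.      0.0999] [-0.3 -0.5 -0.3]
False [-0.0116 -0.      0.1   ] [ 0.4 -0.9  0.4]
False [-0.0056 -0.      0.1   ] [-0.4 -0.2 -0.6]
False [ 0.0004 -0.      0.1   ] [0.3 0.2 0.2]
False [ 0.0064 -0.      0.1   ] [ 0.3  0.8 -0. ]
False [0.0123 0.     0.1   ] [ 0.5 -0.4 -1.1]
False [ 0.0181 -0.      0.0999] [-1.7  0.1 -0.1]
False [0.0187 0.0001 0.0991] [-36.2   7.7  19.2]
False [0.0192 0.     0.0987] [-76.1  18.7  49.8]
17.6583
```

View pics/c6.png

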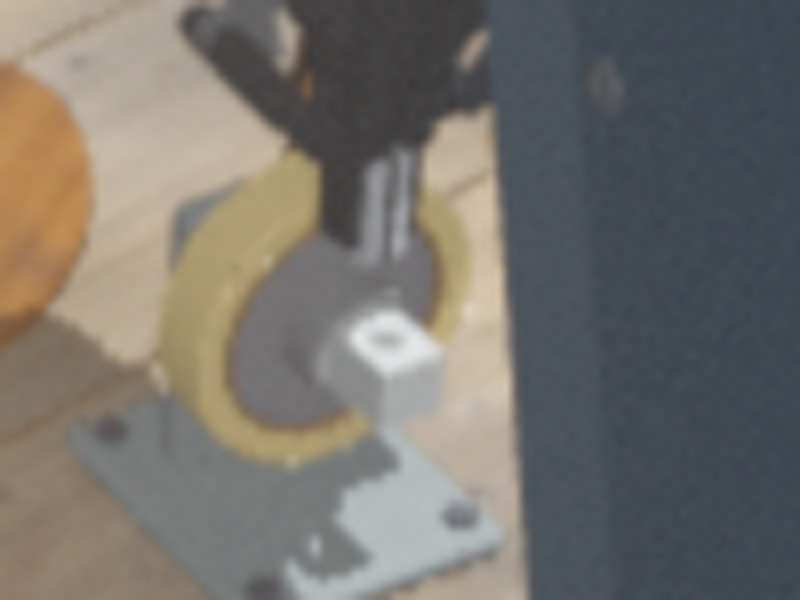

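The roll is home: tongue and hole are visible at scene (378.8,172.5). Next I'll retreat, look at the stand from both cameras, and work out the fingertip height offset.

```bash
python3 - <<'E'
from h import *
p=[.4975,-.1772,-.2407]
T=manip.get_tcp_pos(); 
for dz in (0,.01,.015,.02,.025): print(dz,proj("scene",T+[0,0,dz]).round(1), "obs tip ~(377.9,162.3)")
print("hole pred",proj("scene",w(p,[0,0,.096])), "obs back",back("scene",(378.25,172),.096))
manip.movel(w(p,[-.05,0,.1]),.2);manip.movel(w(p,[-.05,0,.16]),.2)
manip.move_gripper(0.45)
manip.move_pose([.40,.176,.16],rot(1.48))
print(manip.get_tcp_pos(),proj("scene",manip.get_tcp_pos()),proj("top",manip.get_tcp_pos()))
s=viewer.read_camera("scene");t=viewer.read_camera("top");cv2.imwrite("pics/s4.png",s);cv2.imwrite("pics/t4.png",t);print(manip.get_clock())
g=lambda im,x,y,w,h,k:cv2.resize(im[y:y+h,x:x+w],(w*k,h*k),interpolation=2)
a=np.vstack([g(s,355,155,50,37,8),g(t,360,180,50,37,8)])
b=cv2.resize(s[180:180+148,215:315],(400,592),interpolation=2)
cv2.imwrite("pics/c7.png",np.hstack([a,b]))
E
```

```text
0 [374.4 167.4] obs tip ~(377.9,162.3)
0.01 [374.7 164. ] obs tip ~(377.9,162.3)
0.015 [374.9 162.3] obs tip ~(377.9,162.3)
0.02 [375.1 160.6] obs tip ~(377.9,162.3)
0.025 [375.2 158.9] obs tip ~(377.9,162.3)
hole pred [378.80213158 172.36223518] obs back [ 0.49940185 -0.17732787  0.096     ]
[0.40036878 0.17539617 0.16002652] [285.35666878 247.49395042] [244.53256307 233.35166561]
20.5083
```

View pics/c7.png

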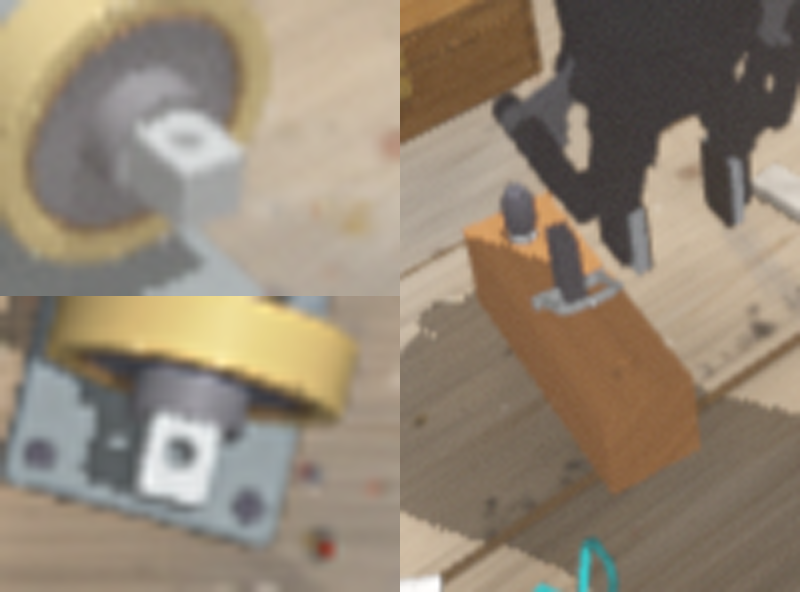

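Scene hole (378,171.7), top hole (382,199). In both pictures the fingertips sit about 20 mm above the reported TCP, which matches the touch (z 0.114 on a 0.136 m high roll). I'll allow for that and grip the pin.

```bash
python3 - <<'E'
from h import *
def tri(us):
    r=lambda X:np.concatenate([proj(n,np.array([X[0],X[1],z]))-u for n,u,z in us])
    s=least_squares(r,[.5,0]); print(s.x.round(4),r(s.x).round(1)); return s.x
hole=tri([("top",(382.06,199.06),.096),("scene",(378.06,171.7),.096)])
pin=tri([("top",(249.6,193.6),.104),("scene",(255.6,237.1),.104)])
np.save("hole.npy",hole);np.save("pin.npy",pin)
q=rot(1.48)
manip.move_pose([pin[0],pin[1],.13],q)
print("descend hit",manip.movel([pin[0],pin[1],.061],.08,force_limit=8),manip.get_tcp_pos(),manip.get_wrist_force().round(1))
manip.move_gripper(0,60); print("gap",manip.get_finger_gap()*85)
f0=manip.get_wrist_force()
manip.movel([pin[0],pin[1],.15],.15); print("gap",manip.get_finger_gap()*85,f0.round(1),manip.get_wrist_force().round(1))
s=viewer.read_camera("scene");t=viewer.read_camera("top");print(manip.get_clock())
cv2.imwrite("pics/c8.png",np.hstack([cv2.resize(s[150:300,200:300],(400,600),interpolation=2),cv2.resize(t[140:240,200:266],(396,600),interpolation=2)]))
E
```

```text
[ 0.5015 -0.1782] [ 0.1  0.3 -0.2 -0.2]
[0.5071 0.1725] [ 0.1  0.3 -0.2 -0.2]
descend hit False [0.50745107 0.17261168 0.0615138 ] [ 0.5 -0.3  0.3]
gap 10.381624688368323
gap 10.791350679351044 [-0.2 -0.5  5.5] [-0.6  0.3 -1.1]
23.2333
```

View pics/c8.png

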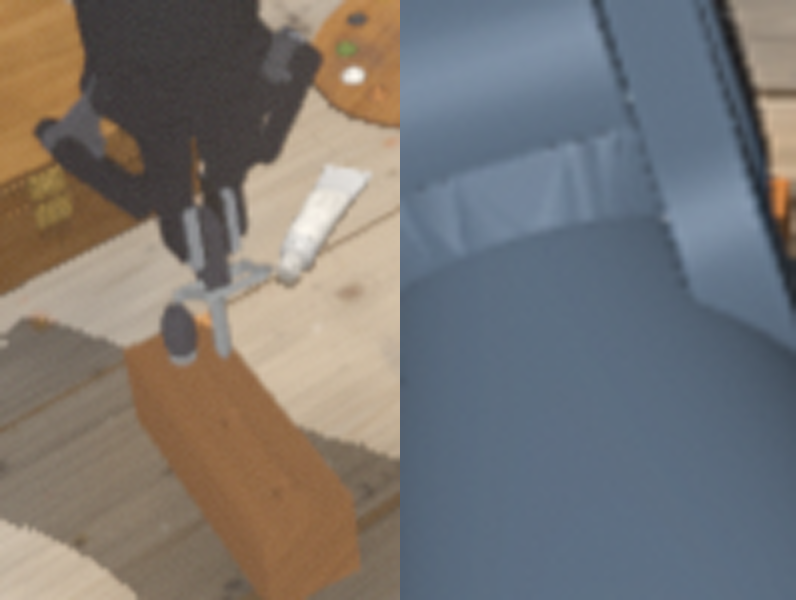

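The pin is held upright by its head, loop towards the viewer's right/down (-x). Leg tip at scene (255.4,238.4). I'll compare that with the expected position and move above the hole.

```bash
python3 - <<'E'
from h import *
hole=np.load("hole.npy");p=[*hole,-.2407]; q=rot(p[2]+np.pi/2)
T=manip.get_tcp_pos(); lift=T[2]-.0615
print("leg tip pred",proj("scene",np.array([T[0],T[1],.014+lift])),"obs (255.4,238.4)")
# seat TCP z = .0615+.040
zs=.1015
manip.move_pose(w(p,[0,0,zs+.09]),q)
manip.movel(w(p,[0,0,zs+.048]),.1)
manip.sleep(.2)
T=manip.get_tcp_pos();print(T-w(p,[0,0,zs+.048]),manip.get_clock(),manip.get_wrist_force().round(1),manip.get_finger_gap()*85)
print("tip pred",proj("scene",np.array([T[0],T[1],.102])),"hole",proj("scene",w(p,[0,0,.096])))
s=viewer.read_camera("scene")
cv2.imwrite("pics/c9.png",cv2.resize(s[130:190,340:420],(800,600),interpolation=2));cv2.imwrite("pics/s9.png",s)
E
```

```text
leg tip pred [255.8667152 238.0073035] obs (255.4,238.4)
[ 4.10962887e-04 -7.71004171e-05  6.68660946e-04] 25.325 [-0.3 -0.1 -1.4] 10.70661696168336
tip pred [377.93675556 169.37934971] hole [377.8412883  171.48958859]
```

View pics/c9.png

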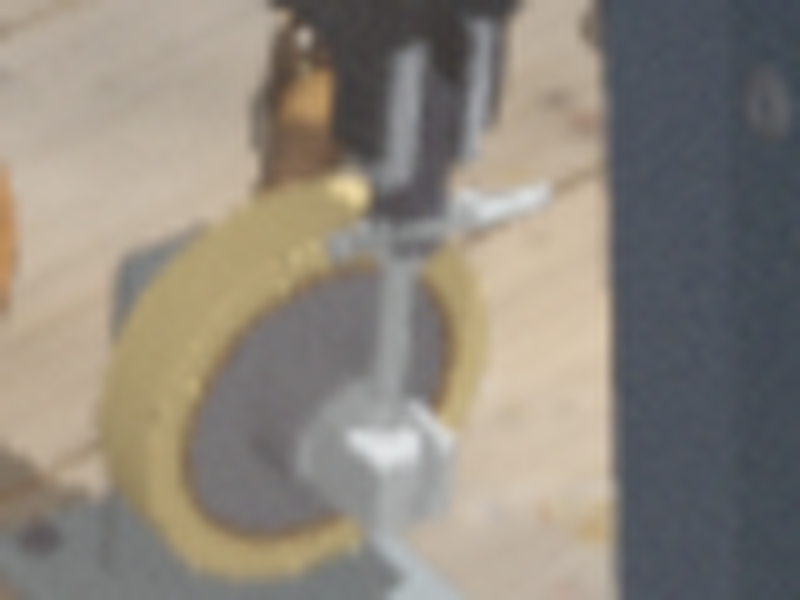

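The tip hovers just above the tongue, about 0.5 px right of the hole at (385,421) in the crop. Now insert by feel, with a small search if it is blocked.

```bash
python3 - <<'E'
from h import *
hole=np.load("hole.npy");p=[*hole,-.2407]; zs=.1015
offs=[(0,0),(1.5,0),(0,1.5),(1.2,1.2),(-1.5,0),(0,-1.5),(-1.2,-1.2),(1.2,-1.2),(-1.2,1.2),(3,0),(0,3),(2.2,2.2),(-3,0),(0,-3)]
for ox,oy in offs:
    if manip.get_clock()>40: break
    o=np.array([ox,oy])*1e-3
    manip.movel(w(p,[*o,zs+.047]),.1)
    r=manip.movel(w(p,[*o,zs+.028]),.05,force_limit=7); T=manip.get_tcp_pos()
    print(ox,oy,r,"z above seat",round(T[2]-zs,4),manip.get_wrist_force().round(1))
    if T[2]-zs<.034:
        r=manip.movel(w(p,[*o,zs-.006]),.04,force_limit=14); T=manip.get_tcp_pos()
        print("seat",r,round(T[2]-zs,4),(rz(p[2]).T@(T-w(p,[0,0,0]))).round(4),manip.get_wrist_force().round(1),manip.get_finger_gap()*85); break
print(manip.get_clock())
E
```

```text
0 0 False z above seat 0.0278 [ 3.4 -1.7 -3.5]
seat True -0.0 [ 8.000e-04 -1.000e-04  1.015e-01] [-0.4  0.7  7.1] 10.785969442837958
26.8417
```

Seated: the stop came exactly at the calculated collar height. Release, then swing the loop down.

```bash
python3 - <<'E'
from h import *
hole=np.load("hole.npy");p=[*hole,-.2407]; zs=.1015
manip.move_gripper(.35); print("released",manip.get_wrist_force().round(1))
manip.movel(w(p,[.0008,0,zs+.06]),.12)
manip.movel(w(p,[-.042,0,.155]),.15); manip.move_gripper(0,30)
manip.movel(w(p,[-.042,0,.125]),.12); print(manip.get_wrist_force().round(1))
for z in(.112,.10,.09,.08,.07,.060):
    r=manip.movel(w(p,[-.042,0,z]),.06,force_limit=12); print(z,r,manip.get_tcp_pos()[2].round(4),manip.get_wrist_force().round(1))
    if r: break
manip.movel(w(p,[-.055,0,.06]),.1)
manip.movel(w(p,[-.06,0,.16]),.2)
manip.move_pose([.40,.10,.2],rot(1.48))
s=viewer.read_camera("scene");t=viewer.read_camera("top");print(manip.get_clock())
cv2.imwrite("pics/s10.png",s);cv2.imwrite("pics/t10.png",t)
cv2.imwrite("pics/c10.png",np.hstack([cv2.resize(s[135:195,345:385+0+0],(400,600),interpolation=2),cv2.resize(t[165:225,360:400],(400,600),interpolation=2)]))
E
```

```text
released [-0.5 -0.2  0.9]
[ 0.  -0.1  0.4]
0.112 False 0.1118 [ 0.4 -0.3 -0.1]
0.1 False 0.0997 [0.7 0.4 0.6]
0.09 False 0.0896 [-0.9 -0.2  1. ]
0.08 False 0.0795 [-0.4 -0.1  0.1]
0.07 False 0.0696 [ 0.1 -0.2 -0.2]
0.06 False 0.0596 [-0.6 -0.6  0.7]
33.1167
```

View pics/c10.png

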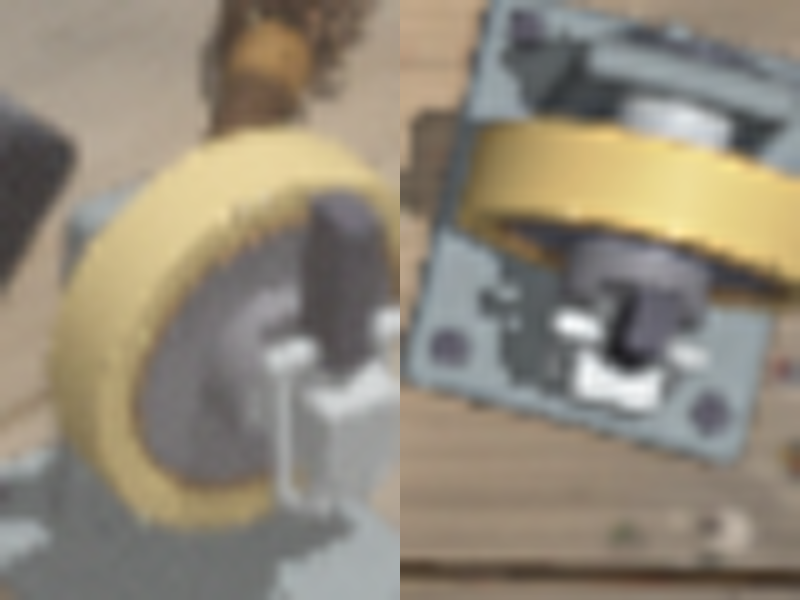

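The left half (scene) shows the loop's arm hanging straight down beside the tongue, at (285,350–500) in the crop, with the bar turning under it. In the right half (top), the head sits upright over the hole, no loop sticks out past the free end, and the roll is home. The arm is clear, so I'll hand in.

```bash
python3 -c "
from workcell import manip
print(manip.get_wrist_force());manip.sign_off()"
```

```text
[-0.10056247  0.22140101  0.66311592]
the job is handed in; nothing more can be done
```

The job is done and handed in at about 33 s of the 64 s allowed. The roll is pushed home, the looped hitch pin is seated in the cross hole with its loop towards the free end, and the loop is swung down over the axle end. I never touched the plain pin or the turquoise look-alike.

**Last checks**
- **Pin seated:** the downward push stopped exactly at the height calculated for the collar resting on the axle.
- **Loop shut:** the final pictures show its arms hanging down beside the tongue, with the bar turning under it.
- **Roll home:** the final pictures show it still home with the arm clear, and the wrist force before hand-in was near zero.

**What failed or disagreed**
- **Missed pushes:** my first push (and a shorter repeat to diagnose it) passed over the roll without moving it. The shut fingertips sit about 20 mm above the reported TCP; I allowed for that from then on.
- **High push force:** the force stop did not trigger at the roll's end stop, so the wrist force reached about 80 to 95 N. That is under the 120 N wrist limit. The push was made with the fingertips, not the gripper's body, which has the 40 N limit.

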